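Park the pH electrode in its storage tube

TASK

Put the pH electrode away in its storage tube, the open white sleeve on a round foot: with one fingertip push the electrode arm round on its stand until the electrode hangs over the tube, then press the arm gently down as far as it goes, so that the electrode stands in the tube, and take the hand away. Push on the arm only: do not touch or force the glass electrode, do not pinch or raise the arm, and leave the tube and the other things where they stand.

Things in the scene. Friction and masses are not known exactly. Their poses are not given: they have to be found in the camera images.
- stand: Electrode stand: fixed white base plate 150 x 130 mm, 16 mm thick. Origin on the table under the column axis (plate centre); x, y along its 150 and 130 mm sides, z up. An upright white column (44 x 24 mm, top 325 mm above the table) turns about the vertical axis through this origin; a grey slide block on it (60 mm wide, 50 deep, 44 high, centred on the arm's mid-height) carries the arm.
- column (a joint): Angle of column and arm about the vertical column axis, rad, stops at -1.5 and 1.5. At 0 the arm points along the stand's own -x; positive is counter-clockwise seen from above: at angle q the arm points in the stand's frame along (-cos q, -sin q). Stays where it is left; friction about 0.12 N m (1 N at push_point).
- carriage (a joint): How far the arm has been slid down the column, m. Starts at 0 to 0.008; bottom stop at 0.080; it could be raised to -0.035. Stays where it is left; takes about 4 N to push down.
- push_point (a point): Marked grey pad on the top face of the arm, on its centre line, 145 mm from the column axis. The point's x axis points back along the arm to the column, z up. The arm is a straight white bar 28 mm wide and 16 mm thick (this point is on its top), reaching from 25 to 199 mm from the axis. 243 mm above the table with the carriage at 0.
- boom: The electrode arm itself: the straight bar and the round grey clip at its outer end, with the electrode. Origin on the column axis at the bar's mid-height; the arm runs along its -x, z up. Light plastic: a push of 2 N at the pad turns it and 6 N presses it down; it never needs more than 10 N.
- electrode_tip (a point): Lower end of the glass pH electrode, 220 mm from the column axis, on the arm's centre line; 100 mm above the table with the carriage at 0 and 20 mm at the bottom stop. The shaft is 12 mm in diameter and hangs straight down.
- electrode: The pH electrode, fixed in a round grey clip (42 mm diameter, 26 mm high) at the outer end of the arm: clear glass shaft 12 mm in diameter and 118 mm long, then a black cap 17 mm in diameter that ends about 32 mm above the arm's top face (a rubber nub 9 mm more). Origin at its lower end, z up. Fragile: only to be moved by pushing the arm.
- tube: Storage tube: loose, white plastic sleeve on a weighted round foot, 0.35 kg. Foot 60 mm in diameter and 8 mm thick; sleeve 42 mm outside, 36 mm inside diameter, open at the top, rim 72 mm above the table, inner floor 9 mm above the table. Origin at the centre of the underside, z up. Stands on the circle under the electrode tip to within about 5 mm, 0.5 or 0.95 rad either way from the stand's -x.
- beaker: Bystander on the same circle: empty glass beaker, 60 mm in diameter, 78 mm high. Origin under its centre.
- vial_tall: Bystander on the same circle: closed white buffer jar, 44 mm in diameter, 80 mm high. Origin under its centre.
- vial_short: Bystander on the same circle: closed white buffer jar with a black cap, 54 mm in diameter, 58 mm high. Origin under its centre.
- petri: Bystander: covered clear Petri dish, 93 mm in diameter, 16 mm high, left of the stand. Origin under its centre.
- amber: Bystander: closed brown glass reagent bottle, 60 mm in diameter, 125 mm high, far left. Origin under its centre.
- spatula: Bystander: steel laboratory spatula lying on the table, 170 mm long, right of the stand. Origin under its middle, x along its length.
Mind the look-alikes: they are no part of the job. What is shaped like the tube but turquoise is not meant.

How it is judged:
By the outcome, as a careful person would: the job done as asked, in the order asked, and still so for the second after the job is handed in, with the robot touching nothing.
It also fails if it takes over 48 s, if anything falls off the work surface, if the arm or the gripper's body presses on something with over 40 N, if the wrist force passes 120 N, or if a joint passes its speed limit or range.

ROBOT

A 7-joint arm with a two-finger parallel gripper is mounted at the origin on the work surface. World frame = base frame: x ahead of the robot, y to its left, z up, the work surface at z = 0. Lengths are in m, angles in rad, forces in N, time in s.
With the tool pointing down it reaches from about 0.4 to 0.925 m from the base axis. Payload 5.6 kg.
Tool frame: the origin (TCP) lies midway between the tips of the shut fingers; the grasp point (between the pads) lies 19 mm behind it; z points along the fingers, x is the direction in which the jaws open and shut, and the axes are right-handed (so a half turn about z gives the same grasp; the last joint's range is limited). The gripper opens to 85 mm and grips with 20 to 120 N. Pads are 22 mm wide; open, the fingers measure 114 mm over their backs; the gripper's body (76 mm by 85 mm) begins 54 mm behind the grasp point. The pads swing forward as they close: fully open they stand 13 mm farther back than shut.
Start: joints at [-1.357, 0.468, -0.012, 1.603, 0.006, 1.071, -0.056], TCP at [0.165, 0.629, 0.231] pointing down, gripper open.
Joint ranges: [-2.53, 2.53], [-0.31, 2.02], [-1.57, 1.55], [0.28, 2.44], [-1.29, 4.43], [0.15, 1.84], [-2.92, 2.92]. Speed limits (rad/s): [2.57, 2.57, 3.14, 3.14, 3.14, 3.14, 3.14].

INTERFACE

Orientations are given as [roll, pitch, yaw] about the fixed x, y, z axes, in that order (R = Rz(yaw) Ry(pitch) Rx(roll)).
In Python, from bench import r gives the robot as it stands. The module is installed in compiled form; this text tells all that it offers.
- The arm moves only by the tool servo_tool, never from a script. Its argument "targets" is a list of rows, each an object of numbers: "x", "y", "z": the shift along the world's x, y, z in mm; "spin": the turn about the world's z in degrees. A call has 1 to 20 rows; each row is the pose to reach, as a shift and turn from the pose commanded when the call began; what a row does not reach only later rows make up. A row lasts 1/8 s, in which the tool goes at most 62.5 mm and 10.7 degrees, less where a joint would pass 70% of its speed; a pose out of reach is approached as far as the arm can. A call with a gripper value outside its range is refused whole. "gripper" is the opening, from 0 (shut) to 1 (fully open), set as the call begins (left out, the last holds). The fingers move at their own pace and stop on an object; "grip_force" is the grip in N (left out, the last holds). Time passes only in rows, so rows that repeat a pose let the fingers close. It gives the time, the measured TCP pose, the force and the opening at its end, in the units of the state.
- r.sense(): the state, without advancing time (a new reading comes with each control period).
- r.camera(name): name is "side" or "top"; returns a dict with "frame" (420x560x3 uint8, blue, green, red), "range_z" (420x560 float32, m along the optical axis (not along the pixel's ray), 0 where there is no reading), "mtx" (3x3 intrinsics, pixels), "extrinsics" (4x4, takes a point from camera to world coordinates). Camera axes: x right, y down, z forward; pixel columns grow to the right and rows downward; lengths in m; the calibration is good to about 2 mm. A picture is of the moment at which its call begins.
- r.finish_job(): hands the job in, once; it reports no verdict.
Trained networks look in a picture, given as the dict that the camera call returned (one of the last four; its "shot" number tells which), for a name from the list of things; names that differ only in an ending like _2 or _b are one class to them, and where a whole thing is asked for, a point or a joint stands for the part that bears it (a point fixed in the world has none). Each returns a list of dicts, best first, with "confidence" (0 to 1); they miss things now and then, are a little off and sometimes report something else, mostly with a low value. They report only what shows in the picture. A call takes as long as a camera call. They do not tell look-alikes from the thing itself.
- r.silhouettes(picture, name): "pixels" (420x560 bool, what is visible of it) and "box" ([left, top, right, bottom] in pixels, round what is visible of it).
The state is a dict: "time": time; "joint_positions": joint angles; "qd": joint speeds; "joint_torque": joint torques, N m; "eef_pos": TCP position; "ee_rot": TCP orientation; "wrist_force": force on the tool from outside, world axes, zero at the start; "wrist_torque": the same for the moment, N m; "width": finger opening in m.
Only numpy, scipy, OpenCV 4.12 (cv2) and the standard library are available. Lean on these libraries where they do the work, as an engineer would, in place of code of your own. Each camera call takes 0.05 s, during which the arm holds its last target.

## Working session

There is one attempt and no reset: what is moved stays moved. The work goes in short steps, Python scripts to look and compute and a tool call to move; the robot and the scene stay as the last step left them, time stands still between calls to the robot, and variables do not carry over. Pictures are saved under pics/ and viewed, and the job is handed in when it is done.

Besides the shell and the picture viewer there is one more tool, called in YAML: its name, and indented under it one key for each argument. servo_tool: Moves the arm, as the interface text tells. Its arguments: {"type":"object","properties":{"targets":{"type":"array"},"gripper":{"type":"number"},"grip_force":{"type":"number"}},"required":["targets"]}

```bash
mkdir -p pics; cat > h.py <<'E'
import numpy as np, cv2
from bench import r
def pts(p,mask=None):
    d=p["range_z"]; K=np.array(p["mtx"]); T=np.array(p["extrinsics"])
    v,u=np.nonzero((d>0)&(mask if mask is not None else True)); z=d[v,u]
    c=np.c_[(u-K[0,2])*z/K[0,0],(v-K[1,2])*z/K[1,1],z]
    return c@T[:3,:3].T+T[:3,3],u,v
def proj(p,P):
    K=np.array(p["mtx"]); T=np.array(p["extrinsics"]); P=np.atleast_2d(P)
    c=(P-T[:3,3])@T[:3,:3]; q=c@K.T; return q[:,:2]/q[:,2:]
E
python3 - <<'E'
from h import *
s=r.sense(); print(s["time"],s["eef_pos"],s["ee_rot"],s["wrist_force"],s["width"])
for n in("top","side"):
    p=r.camera(n); cv2.imwrite(f"pics/{n}0.png",p["frame"]); print(n,np.round(p["mtx"],1).tolist(),np.round(p["extrinsics"],3).tolist())
    for k in("stand","tube","boom","electrode","beaker","vial_tall","vial_short","column"):
        for o in r.silhouettes(p,k)[:3]:
            if o["confidence"]<0.2: continue
            w,_,_=pts(p,o["pixels"]); 
            print(k,round(o["confidence"],2),o["box"],np.round(np.median(w,0),3) if len(w) else None, np.round([np.percentile(w,2,0),np.percentile(w,98,0)],3).tolist() if len(w) else None)
E
```

```text
0.0 [0.16502535 0.62810979 0.230308  ] [3.14146168e+00 1.81915190e-03 1.31393000e+00] [-0.08149949 -0.03408442 -0.32799028] 0.08539139389049512
top [[514.8, 0.0, 275.5], [0.0, 514.8, 208.8], [0.0, 0.0, 1.0]] [[-0.083, -0.968, 0.238, 0.192], [-0.997, 0.082, -0.014, 0.049], [-0.006, -0.238, -0.971, 1.534], [0.0, 0.0, 0.0, 1.0]]
stand 0.83 [248.9, 130.7, 295.3, 239.4] [0.649 0.029 0.235] [[0.445, -0.029, 0.007], [0.741, 0.092, 0.327]]
tube 0.88 [239.1, 229.5, 256.6, 252.5] [0.474 0.122 0.013] [[0.448, 0.097, 0.003], [0.494, 0.147, 0.075]]
tube 0.58 [242.3, 278.7, 266.1, 299.3] [0.333 0.114 0.01 ] [[0.307, 0.087, -0.001], [0.361, 0.141, 0.074]]
boom 0.8 [266.7, 159.6, 291.9, 240.6] [0.537 0.023 0.24 ] [[0.438, -0.0, 0.003], [0.654, 0.04, 0.274]]
electrode 0.46 [280.4, 222.0, 283.9, 240.2] [0.451 0.018 0.27 ] [[0.446, 0.011, 0.112], [0.459, 0.024, 0.281]]
electrode 0.39 [268.1, 157.1, 292.6, 238.6] [0.534 0.022 0.241] [[0.438, 0.001, 0.122], [0.648, 0.04, 0.275]]
beaker 0.71 [325.8, 191.3, 349.4, 213.1] [ 0.57  -0.158  0.029] [[0.532, -0.184, -0.001], [0.591, -0.127, 0.082]]
vial_tall 0.8
[... 891 characters left out ...]
.466, 0.005], [0.606, 0.513, 0.125]]
boom 0.75 [248.0, 172.8, 317.9, 224.7] [0.498 0.029 0.238] [[0.437, -0.08, 0.059], [0.638, 0.043, 0.27]]
electrode 0.54 [308.0, 176.0, 313.8, 220.8] [0.452 0.022 0.186] [[0.446, 0.014, 0.104], [0.461, 0.028, 0.276]]
beaker 0.77 [284.8, 188.6, 302.7, 211.5] [ 0.556 -0.132  0.045] [[0.531, -0.183, 0.008], [0.587, -0.124, 0.078]]
vial_tall 0.76 [262.6, 254.1, 273.0, 285.4] [0.529 0.212 0.055] [[0.513, 0.183, 0.005], [0.551, 0.222, 0.082]]
vial_short 0.68 [304.6, 201.9, 316.5, 226.2] [ 0.488 -0.074  0.036] [[0.46, -0.098, 0.01], [0.507, -0.062, 0.061]]
column 0.57 [229.3, 148.3, 319.6, 231.1] [0.656 0.037 0.236] [[0.442, -0.037, 0.013], [0.694, 0.072, 0.325]]
```

```bash
python3 - <<'E'
import cv2
a=cv2.imread("pics/top0.png")[120:310,190:380]; b=cv2.imread("pics/side0.png")[130:320,190:380]
cv2.imwrite("pics/crop0.png",cv2.resize(cv2.hconcat([a,b]),(800,400),interpolation=cv2.INTER_CUBIC))
E
```

```text
(no output)
```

View pics/top0.png

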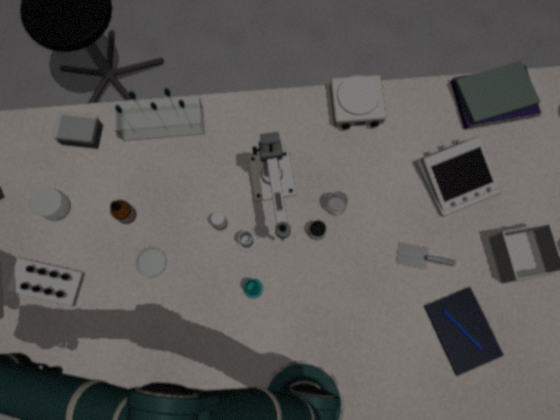

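View pics/crop0.png

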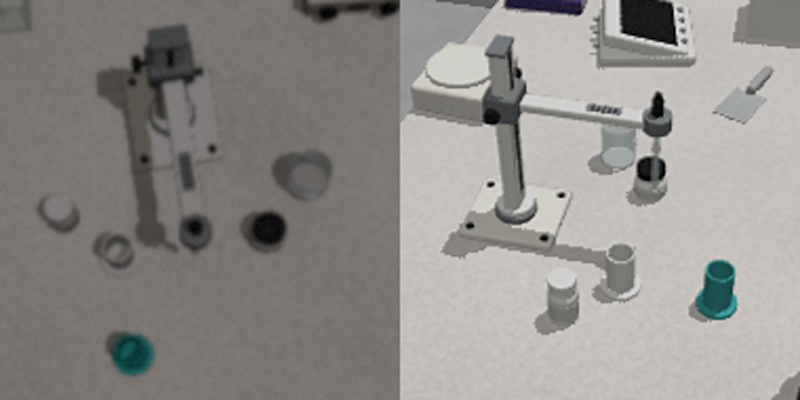

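The white tube is at top-view pixel (246, 239). The turquoise sleeve at (253, 288) is the look-alike, and the white jar at (218, 219) is vial_tall. The white open sleeve fits the description, and the crop confirms it. Next I'll measure the geometry precisely.

```bash
cat > m.py <<'E'
from h import *
from scipy.optimize import least_squares
def arm(P):
    # bar top points
    return P
def meas(names=("top","side"),tube=True):
    out={}
    for n in names:
        p=r.camera(n); W,u,v=pts(p)
        near=(np.abs(W[:,0]-.6)<.3)&(np.abs(W[:,1]-.05)<.2)
        W=W[near]
        # column top
        c=W[(W[:,2]>.315)&(W[:,2]<.335)&(W[:,0]>.6)]
        print(n,"coltop",len(c),np.round([c.mean(0),c.min(0),c.max(0)],3).tolist())
        m=r.silhouettes(p,"stand")
        if m:
            S=pts(p,m[0]["pixels"])[0]; s=S[(S[:,2]>.01)&(S[:,2]<.022)]
            rect=cv2.minAreaRect(s[:,:2].astype(np.float32)); print(n,"plate",len(s),np.round(rect[0],4),np.round(rect[1],3),rect[2])
        for k in ("boom","electrode"):
            m=r.silhouettes(p,k)
            if not m: continue
            B=pts(p,m[0]["pixels"])[0]
            if k=="boom":
                t=B[(B[:,2]>.15)&(B[:,2]<.25)]; zz=np.percentile(t[:,2],[5,50,95])
                print(n,"boom z",np.round(zz,4))
                t=t[np.abs(t[:,2]-np.percentile(t[:,2],60))<.008]
                vx,vy,x0,y0=cv2.fitLine(t[:,:2].astype(np.float32),cv2.DIST_HUBER,0,.01,.01).ravel(); 
                print(n,"bar line ang",np.arctan2(vy,vx)*57.3,"at",x0,y0,len(t))
            else:
                print(n,"electrode",len(B),np.round(np.median(B,0),4),np.round([B.min(0),B.max(0)],3).tolist())
        if tube:
          m=[o for o in r.silhouettes(p,"tube")]
          for o in m[:2]:
            B=pts(p,o["pixels"])[0]; 
            t=B[(B[:,2]>.064)&(B[:,2]<.08)]; f=B[(B[:,2]<.012)]
            print(n,"tube",o["confidence"],"all med",np.round(np.median(B,0),3))
            if len(t)>5: 
                rc=cv2.minEnclosingCircle(t[:,:2].astype(np.float32)); print("  rim",len(t),np.round(rc[0],4),rc[1],np.round(t.mean(0),4))
            if len(f)>5:
                rc=cv2.minEnclosingCircle(f[:,:2].astype(np.float32)); print("  foot",len(f),np.round(rc[0],4),rc[1])
            ctr=proj(p,[[np.median(B[:,0]),np.median(B[:,1]),.07]]); 
    return out
E
python3 -c "
from m import *
meas()"
```

```text
top coltop 205 [[0.673, 0.032, 0.326], [0.659, 0.008, 0.316], [0.689, 0.055, 0.334]]
top plate 1021 [0.6744 0.0308] [0.15  0.129] 4.940995693206787
top boom z [0.2354 0.2407 0.2466]
top bar line ang 3.660452 at 0.53971946 0.022842176 833
top electrode 54 [0.4511 0.0181 0.2691] [[0.447, 0.011, 0.106], [0.462, 0.024, 0.285]]
top tube 0.64 all med [0.474 0.122 0.012]
  rim 53 [0.475  0.1225] 0.021297667175531387 [0.474  0.1218 0.0716]
  foot 161 [0.4752 0.1227] 0.030137062072753906
top tube 0.55 all med [0.334 0.113 0.011]
  rim 52 [0.3334 0.1134] 0.020475879311561584 [0.3324 0.113  0.0717]
  foot 162 [0.3349 0.1133] 0.028146496042609215
side coltop 111 [[0.671, 0.036, 0.324], [0.657, 0.008, 0.315], [0.687, 0.059, 0.328]]
side plate 927 [ 0.698  -0.0481] [0.168 0.329] 16.77922821044922
side boom z [0.1862 0.2379 0.2446]
side bar line ang 2.1753783 at 0.53689337 0.03095438 555
side electrode 146 [0.4521 0.0224 0.1825] [[0.446, 0.014, 0.101], [0.461, 0.029, 0.279]]
side tube 0.84 all med [0.471 0.137 0.041]
  rim 73 [0.473  0.1238] 0.022096732631325722 [0.4728 0.1233 0.0695]
  foot 111 [0.4727 0.1254] 0.029248246923089027
side tube 0.64 all med [0.331 0.128 0.039]
  rim 72 [0.3309 0.1153] 0.022054048255085945 [0.3319 0.116  0.0693]
  foot 127 [0.3354 0.0854] 0.06115514412522316
```

servo_tool:
  targets:
    - {"z":15}
    - {"z":30}
    - {"z":45}
    - {"z":60}
  gripper: 0

```text
invalid input
```

servo_tool:
  targets:
    - {"x":0,"y":0,"z":30,"spin":0}
    - {"x":0,"y":0,"z":60,"spin":0}
    - {"x":0,"y":0,"z":90,"spin":0}
    - {"x":0,"y":0,"z":110,"spin":0}
  gripper: 0.0

```text
time: 1.9
eef_pos: [0.1652, 0.629, 0.3431]
ee_rot: [-3.142, -0.002, 1.314]
wrist_force: [0.3, -0.4, -0.8]
width: 0.0124
```

servo_tool:
  targets:
    - {"x":15,"y":-27,"z":10,"spin":0}
    - {"x":37,"y":-67,"z":15,"spin":0}
    - {"x":62,"y":-112,"z":15,"spin":0}
    - {"x":87,"y":-157,"z":15,"spin":0}
    - {"x":112,"y":-202,"z":15,"spin":0}
    - {"x":137,"y":-247,"z":15,"spin":0}
    - {"x":162,"y":-292,"z":15,"spin":0}
    - {"x":187,"y":-337,"z":15,"spin":0}
    - {"x":212,"y":-382,"z":15,"spin":0}
    - {"x":237,"y":-427,"z":15,"spin":0}
    - {"x":262,"y":-472,"z":15,"spin":0}
    - {"x":287,"y":-517,"z":15,"spin":0}
    - {"x":312,"y":-562,"z":15,"spin":0}
    - {"x":335,"y":-605,"z":15,"spin":0}
    - {"x":355,"y":-642,"z":15,"spin":0}
    - {"x":363,"y":-662,"z":15,"spin":0}
    - {"x":363,"y":-666,"z":15,"spin":0}
    - {"x":363,"y":-666,"z":15,"spin":0}
  gripper: 0.0

```text
time: 4.15
eef_pos: [0.5278, -0.0366, 0.3562]
ee_rot: [-3.141, -0.001, 1.314]
wrist_force: [0.5, 0.0, -1.5]
width: -0.0
```

servo_tool:
  targets:
    - {"x":0,"y":0,"z":-20,"spin":0}
    - {"x":0,"y":0,"z":-45,"spin":0}
    - {"x":0,"y":0,"z":-70,"spin":0}
    - {"x":0,"y":0,"z":-95,"spin":0}
    - {"x":0,"y":0,"z":-115,"spin":0}
    - {"x":0,"y":0,"z":-128,"spin":0}
    - {"x":0,"y":0,"z":-132,"spin":0}
    - {"x":0,"y":0,"z":-132,"spin":0}

```text
time: 5.15
eef_pos: [0.5284, -0.037, 0.2246]
ee_rot: [3.141, -0.0, 1.314]
wrist_force: [-0.8, -0.5, 0.2]
width: -0.0003
```

```bash
python3 - <<'E'
from h import *
a=r.camera("top");b=r.camera("side")
cv2.imwrite("pics/c1.png",cv2.resize(cv2.hconcat([a["frame"][120:310,190:380],b["frame"][130:320,190:380]]),(800,400),interpolation=cv2.INTER_CUBIC))
E
```

```text
(no output)
```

View pics/c1.png

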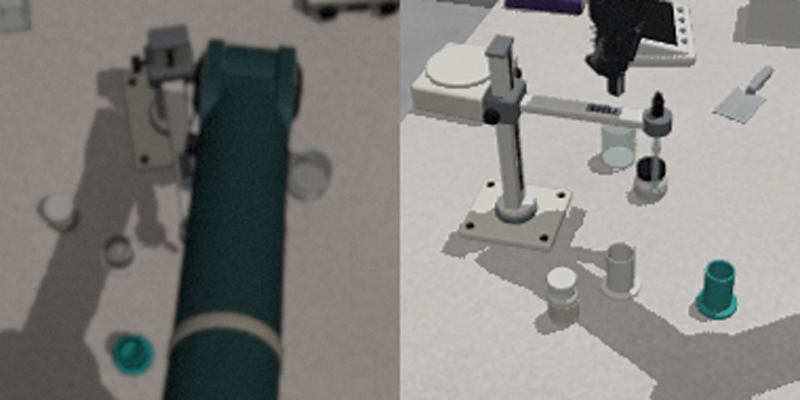

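The shut finger stands beside the bar on its right, level with the pad, and clear of everything. I'll push towards +y.

servo_tool:
  targets:
    - {"x":0,"y":4,"z":0,"spin":0}
    - {"x":0,"y":8,"z":0,"spin":0}
    - {"x":0,"y":12,"z":0,"spin":0}
    - {"x":0,"y":16,"z":0,"spin":0}
    - {"x":0,"y":20,"z":0,"spin":0}
    - {"x":0,"y":24,"z":0,"spin":0}
    - {"x":0,"y":27,"z":0,"spin":0}
    - {"x":0,"y":30,"z":0,"spin":0}
    - {"x":0,"y":33,"z":0,"spin":0}
    - {"x":0,"y":36,"z":0,"spin":0}
    - {"x":0,"y":39,"z":0,"spin":0}
    - {"x":0,"y":42,"z":0,"spin":0}
    - {"x":0,"y":46,"z":0,"spin":0}
    - {"x":0,"y":50,"z":0,"spin":0}
    - {"x":0,"y":54,"z":0,"spin":0}
    - {"x":0,"y":58,"z":0,"spin":0}
    - {"x":0,"y":62,"z":0,"spin":0}
    - {"x":0,"y":66,"z":0,"spin":0}
    - {"x":0,"y":70,"z":0,"spin":0}
    - {"x":0,"y":74,"z":0,"spin":0}

```text
time: 7.75
eef_pos: [0.5284, 0.0369, 0.2244]
ee_rot: [3.141, -0.0, 1.314]
wrist_force: [0.7, -0.7, -0.0]
width: 0.0004
```

```bash
cat > e.py <<'E'
from h import *
import sys
AX=np.array([.6740,.0312]); TB=np.array([.4742,.1230])
print("tube ang",np.degrees(np.arctan2(*(TB-AX)[::-1])))
b=r.camera("side")
for k in("electrode","boom","tube"):
    for o in r.silhouettes(b,k)[:1]:
        B=pts(b,o["pixels"])[0]; c=np.median(B,0)
        if k=="electrode": B=B[(B[:,2]>.02)]; 
        print(k,round(o["confidence"],2),np.round(o["box"]),np.round(c,4),np.round([np.percentile(B,3,0),np.percentile(B,97,0)],3).tolist(),"ang",np.degrees(np.arctan2(*(c[:2]-AX)[::-1])))
        if k=="boom":
            t=B[np.hypot(*(B[:,:2]-AX).T)<.195]; t=t[np.abs(t[:,2]-np.percentile(t[:,2],70))<.006]
            print("  bar ang",np.degrees(np.arctan2(*(t[:,:2].mean(0)-AX)[::-1])),"topz",np.percentile(t[:,2],[50,90]))
s=r.sense();print(s["time"],s["eef_pos"],s["wrist_force"])
cv2.imwrite(f"pics/{sys.argv[1]}.png",cv2.resize(b["frame"][130:320,190:380],(600,600),interpolation=cv2.INTER_CUBIC))
E
python3 e.py d1
```

```text
tube ang 155.32313682966296
electrode 0.46 [300. 186. 308. 235.] [0.4567 0.0854 0.1874] [[0.451, 0.079, 0.109], [0.463, 0.09, 0.278]] ang 165.9933241285249
boom 0.77 [245. 177. 313. 236.] [0.5121 0.0748 0.2382] [[0.443, -0.173, 0.03], [0.646, 0.1, 0.267]] ang 164.93287284504828
  bar ang 165.05122685356943 topz [0.23887719 0.24116059]
tube 0.8 [332. 251. 350. 284.] [0.3311 0.1283 0.0379] [[0.308, 0.096, 0.002], [0.356, 0.141, 0.072]] ang 164.18699426396884
7.95 [0.52808723 0.03702111 0.22430294] [-0.22166759  0.16840562 -0.18029293]
```

View pics/d1.png

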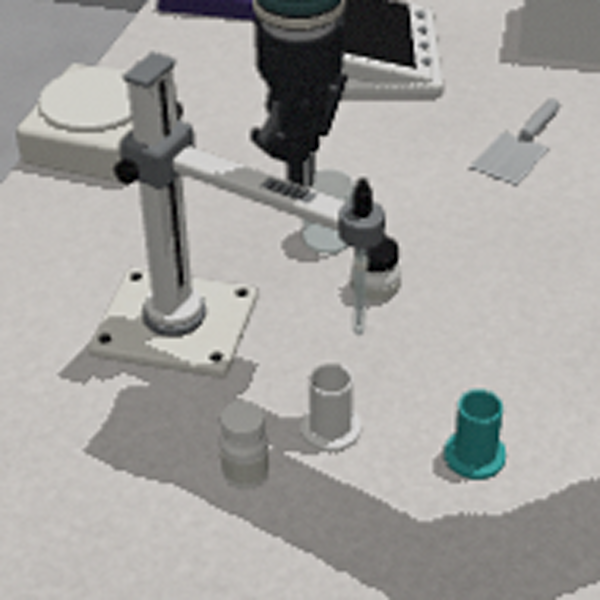

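servo_tool:
  targets:
    - {"x":0,"y":3,"z":0,"spin":-1}
    - {"x":0,"y":6,"z":0,"spin":-2}
    - {"x":1,"y":9,"z":0,"spin":-3}
    - {"x":1,"y":12,"z":0,"spin":-5}
    - {"x":1,"y":15,"z":0,"spin":-6}
    - {"x":2,"y":18,"z":0,"spin":-8}
    - {"x":2,"y":21,"z":0,"spin":-9}
    - {"x":2,"y":23,"z":0,"spin":-10}
    - {"x":2,"y":25,"z":0,"spin":-10}
    - {"x":2,"y":25,"z":0,"spin":-10}

```text
time: 9.2
eef_pos: [0.5301, 0.062, 0.2243]
ee_rot: [-3.142, -0.0, 1.14]
wrist_force: [0.5, -0.6, -0.3]
width: -0.0001
```

```bash
python3 e.py d2
```

```text
tube ang 155.32313682966296
electrode 0.71 [293. 196. 301. 240.] [0.4688 0.1217 0.1833] [[0.463, 0.117, 0.111], [0.476, 0.126, 0.277]] ang 156.18867853051864
boom 0.57 [242. 181. 306. 243.] [0.515  0.1037 0.2382] [[0.455, -0.129, 0.003], [0.647, 0.137, 0.268]] ang 155.49240669235638
  bar ang 155.53529680279425 topz [0.23899472 0.2410581 ]
tube 0.92 [284. 242. 303. 277.] [0.4715 0.135  0.0369] [[0.449, 0.049, -0.001], [0.505, 0.15, 0.072]] ang 152.8740383051604
9.4 [0.53008452 0.06178981 0.22427682] [-0.35659819  0.54591315 -0.21965141]
```

View pics/d2.png

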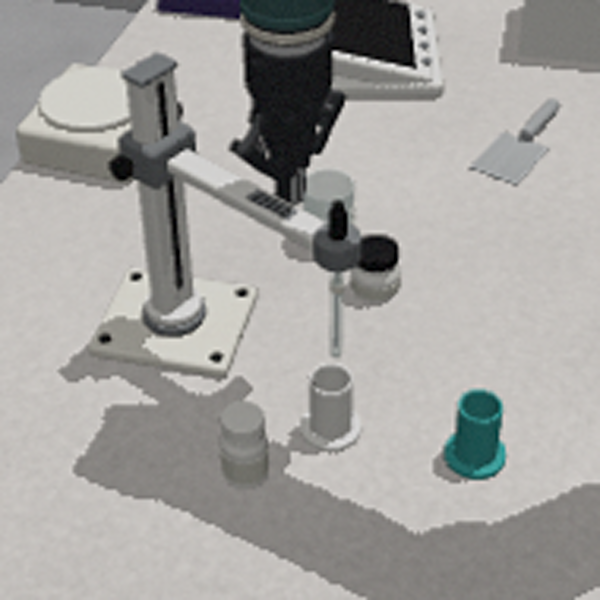

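servo_tool:
  targets:
    - {"x":0.5,"y":1,"z":0,"spin":-0.5}
    - {"x":1,"y":2.5,"z":0,"spin":-1}
    - {"x":1.5,"y":3.5,"z":0,"spin":-1.5}
    - {"x":2,"y":4.5,"z":0,"spin":-2}
    - {"x":2,"y":4.5,"z":0,"spin":-2}

```text
time: 10.02
eef_pos: [0.5322, 0.0664, 0.2243]
ee_rot: [3.141, -0.0, 1.105]
wrist_force: [-0.5, -0.4, 0.1]
width: 0.0002
```

```bash
python3 e.py d3
```

```text
tube ang 155.32313682966296
electrode 0.67 [291. 196. 297. 242.] [0.4718 0.129  0.1765] [[0.467, 0.123, 0.109], [0.478, 0.133, 0.277]] ang 154.20177224893192
boom 0.86 [242. 180. 304. 245.] [0.5119 0.1124 0.2386] [[0.457, 0.049, 0.126], [0.637, 0.144, 0.268]] ang 153.39130863356812
  bar ang 153.25699525086947 topz [0.23892973 0.24092061]
tube 0.78 [283. 244. 302. 276.] [0.4703 0.136  0.0399] [[0.448, 0.104, 0.002], [0.496, 0.15, 0.073]] ang 152.7713373019179
10.225 [0.53233928 0.06620967 0.22437961] [-0.94425306  0.42038312  0.68395036]
```

View pics/d3.png

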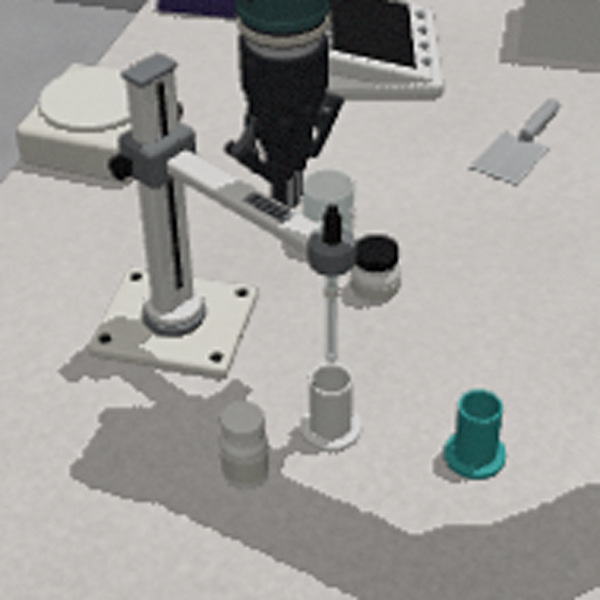

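servo_tool:
  targets:
    - {"x":-2,"y":-4,"z":0,"spin":0}
    - {"x":-5,"y":-12,"z":0,"spin":0}
    - {"x":-10,"y":-23,"z":2,"spin":0}
    - {"x":-12,"y":-26,"z":15,"spin":0}
    - {"x":-12,"y":-26,"z":35,"spin":0}
    - {"x":-12,"y":-26,"z":52,"spin":0}
    - {"x":-8,"y":-18,"z":58,"spin":0}
    - {"x":-2,"y":-4,"z":58,"spin":0}
    - {"x":4,"y":10,"z":58,"spin":0}
    - {"x":9,"y":22,"z":56,"spin":0}
    - {"x":10,"y":26,"z":50,"spin":0}
    - {"x":10,"y":26,"z":40,"spin":0}
    - {"x":10,"y":26,"z":34,"spin":0}
    - {"x":10,"y":26,"z":34,"spin":0}

```text
time: 11.98
eef_pos: [0.5417, 0.0916, 0.2576]
ee_rot: [-3.141, 0.001, 1.104]
wrist_force: [0.3, 0.7, -0.5]
width: 0.0001
```

```bash
python3 e.py d4
```

```text
tube ang 155.32313682966296
electrode 0.55 [292. 197. 297. 242.] [0.4718 0.1287 0.1602] [[0.467, 0.123, 0.112], [0.476, 0.133, 0.275]] ang 154.26146645355954
boom 0.74 [242. 180. 305. 247.] [0.5112 0.1112 0.2385] [[0.456, 0.05, 0.125], [0.639, 0.143, 0.268]] ang 153.8482627029609
  bar ang 153.39631141691532 topz [0.23900568 0.24102412]
tube 0.93 [331. 253. 352. 287.] [0.3318 0.1299 0.0381] [[0.309, 0.095, 0.004], [0.356, 0.141, 0.071]] ang 163.90952580075324
12.175 [0.54232184 0.09198341 0.25862272] [ 0.38315331 -0.73330033  0.71258461]
```

View pics/d4.png

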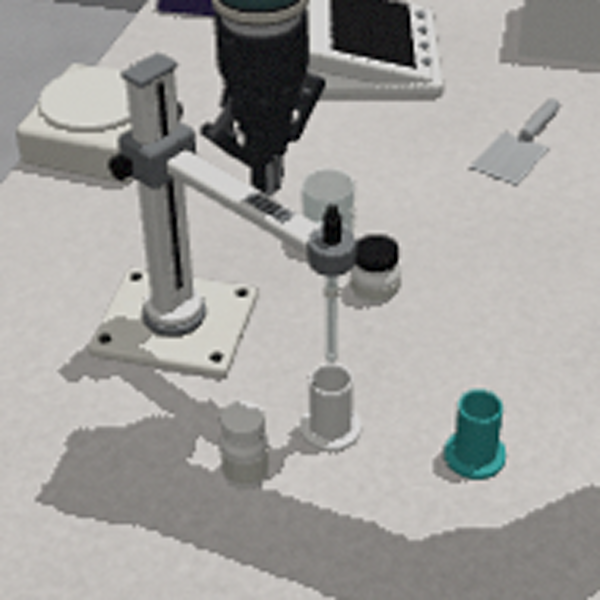

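servo_tool:
  targets:
    - {"x":0,"y":0,"z":-5,"spin":0}
    - {"x":0,"y":0,"z":-10,"spin":0}
    - {"x":0,"y":0,"z":-13,"spin":0}
    - {"x":0,"y":0,"z":-15,"spin":0}
    - {"x":0,"y":0,"z":-17,"spin":0}
    - {"x":0,"y":0,"z":-19,"spin":0}
    - {"x":0,"y":0,"z":-21,"spin":0}
    - {"x":0,"y":0,"z":-23,"spin":0}
    - {"x":0,"y":0,"z":-25,"spin":0}
    - {"x":0,"y":0,"z":-28,"spin":0}
    - {"x":0,"y":0,"z":-31,"spin":0}
    - {"x":0,"y":0,"z":-34,"spin":0}

```text
time: 13.68
eef_pos: [0.5422, 0.0922, 0.2241]
ee_rot: [3.141, -0.0, 1.105]
wrist_force: [-0.4, -0.2, 3.2]
width: -0.0002
```

```bash
python3 e.py d5
```

```text
tube ang 155.32313682966296
electrode 0.44 [291. 202. 296. 247.] [0.4716 0.1286 0.1693] [[0.466, 0.122, 0.092], [0.479, 0.133, 0.263]] ang 154.29185449776352
boom 0.83 [246. 183. 304. 247.] [0.5113 0.1123 0.2226] [[0.457, 0.022, 0.087], [0.647, 0.144, 0.254]] ang 153.51500815422654
  bar ang 153.18568621386348 topz [0.22353275 0.22548926]
tube 0.93 [282. 244. 304. 276.] [0.4701 0.1372 0.0363] [[0.448, 0.104, 0.003], [0.497, 0.15, 0.072]] ang 152.5320186660977
13.875 [0.5419302  0.09211819 0.22379201] [-0.49425945  0.02196218  0.26637691]
```

View pics/d5.png

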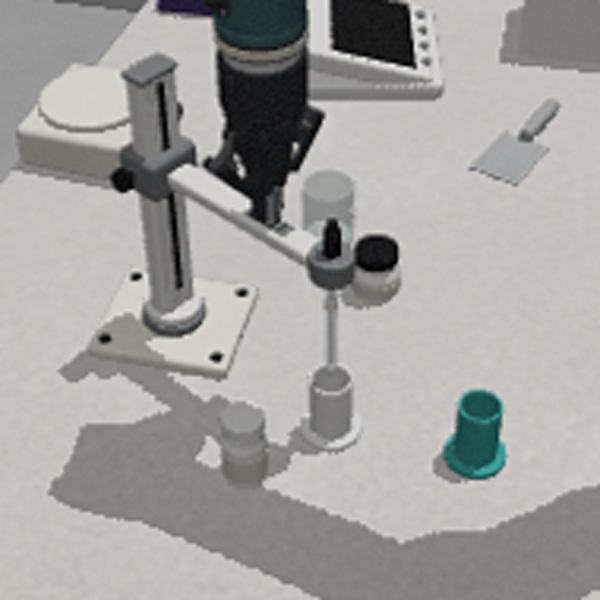

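The arm is sliding down under about 3 N, and the electrode is centred over the white tube's mouth. I'll continue down.

servo_tool:
  targets:
    - {"x":0,"y":0,"z":-3,"spin":0}
    - {"x":0,"y":0,"z":-6,"spin":0}
    - {"x":0,"y":0,"z":-9,"spin":0}
    - {"x":0,"y":0,"z":-12,"spin":0}
    - {"x":0,"y":0,"z":-15,"spin":0}
    - {"x":0,"y":0,"z":-18,"spin":0}
    - {"x":0,"y":0,"z":-20,"spin":0}
    - {"x":0,"y":0,"z":-20,"spin":0}

```text
time: 14.88
eef_pos: [0.5422, 0.0921, 0.2039]
ee_rot: [3.141, 0.0, 1.104]
wrist_force: [0.1, 0.5, 0.8]
width: 0.0002
```

```bash
python3 e.py d6
```

```text
tube ang 155.32313682966296
electrode 0.61 [291. 207. 296. 250.] [0.4716 0.1282 0.1448] [[0.466, 0.108, 0.067], [0.481, 0.134, 0.243]] ang 154.40140113097573
boom 0.9 [244. 190. 304. 251.] [0.5164 0.1093 0.2029] [[0.458, 0.039, 0.091], [0.64, 0.144, 0.233]] ang 153.6321154355764
  bar ang 153.01505522883795 topz [0.20349557 0.20555749]
tube 0.72 [330. 252. 350. 284.] [0.3304 0.1288 0.0377] [[0.308, 0.095, 0.002], [0.355, 0.141, 0.071]] ang 164.14596699074454
15.075 [0.5421779  0.09218677 0.20413157] [ 0.12596417 -0.29748603  0.11248949]
```

View pics/d6.png

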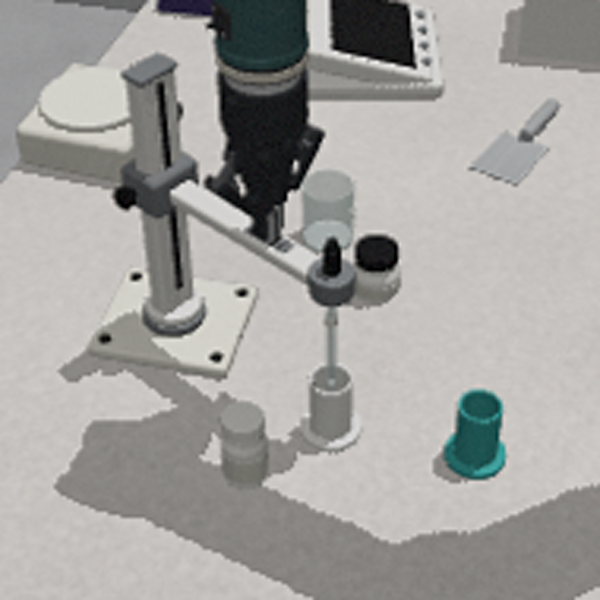

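The tip has entered the white tube's mouth, well inside the rim. Continuing.

servo_tool:
  targets:
    - {"x":0,"y":0,"z":-3,"spin":0}
    - {"x":0,"y":0,"z":-6,"spin":0}
    - {"x":0,"y":0,"z":-9,"spin":0}
    - {"x":0,"y":0,"z":-12,"spin":0}
    - {"x":0,"y":0,"z":-15,"spin":0}
    - {"x":0,"y":0,"z":-18,"spin":0}
    - {"x":0,"y":0,"z":-21,"spin":0}
    - {"x":0,"y":0,"z":-24,"spin":0}
    - {"x":0,"y":0,"z":-27,"spin":0}
    - {"x":0,"y":0,"z":-30,"spin":0}
    - {"x":0,"y":0,"z":-33,"spin":0}
    - {"x":0,"y":0,"z":-35,"spin":0}
    - {"x":0,"y":0,"z":-36,"spin":0}
    - {"x":0,"y":0,"z":-37,"spin":0}

```text
time: 16.82
eef_pos: [0.5423, 0.0922, 0.1673]
ee_rot: [3.141, -0.0, 1.105]
wrist_force: [1.7, 0.0, 3.7]
width: -0.0001
```

servo_tool:
  targets:
    - {"x":0,"y":0,"z":-0.5,"spin":0}
    - {"x":0,"y":0,"z":-1,"spin":0}
    - {"x":0,"y":0,"z":-1.5,"spin":0}

```text
time: 17.2
eef_pos: [0.5423, 0.0922, 0.1659]
ee_rot: [3.141, -0.0, 1.105]
wrist_force: [1.5, -0.7, 3.4]
width: 0.0003
```

servo_tool:
  targets:
    - {"x":0,"y":0,"z":-0.5,"spin":0}
    - {"x":0,"y":0,"z":-1,"spin":0}

```text
time: 17.45
eef_pos: [0.5423, 0.0921, 0.1648]
ee_rot: [3.141, -0.0, 1.104]
wrist_force: [2.9, -0.4, 4.0]
width: 0.0003
```

servo_tool:
  targets:
    - {"x":0,"y":0,"z":-0.5,"spin":0}
    - {"x":0,"y":0,"z":-1,"spin":0}

```text
time: 17.7
eef_pos: [0.5423, 0.0922, 0.1638]
ee_rot: [3.141, -0.0, 1.104]
wrist_force: [2.7, -1.3, 2.7]
width: -0.0
```

servo_tool:
  targets:
    - {"x":0,"y":0,"z":-0.3,"spin":0}
    - {"x":0,"y":0,"z":-0.6,"spin":0}

```text
time: 17.95
eef_pos: [0.5422, 0.0921, 0.1632]
ee_rot: [3.141, -0.0, 1.104]
wrist_force: [3.3, 0.1, 3.1]
width: -0.0002
```

```bash
python3 e.py d7
```

```text
tube ang 155.32313682966296
boom 0.57 [245. 199. 304. 256.] [0.5144 0.1101 0.1621] [[0.458, 0.04, 0.069], [0.643, 0.144, 0.193]] ang 153.67868764692702
  bar ang 152.84447315449447 topz [0.16260045 0.16476719]
tube 0.93 [282. 244. 304. 278.] [0.4693 0.1367 0.0374] [[0.449, 0.103, 0.002], [0.499, 0.15, 0.074]] ang 152.7273131636224
18.15 [0.54213546 0.09212349 0.16317285] [ 2.57149949 -0.39614735  3.86873905]
```

View pics/d7.png

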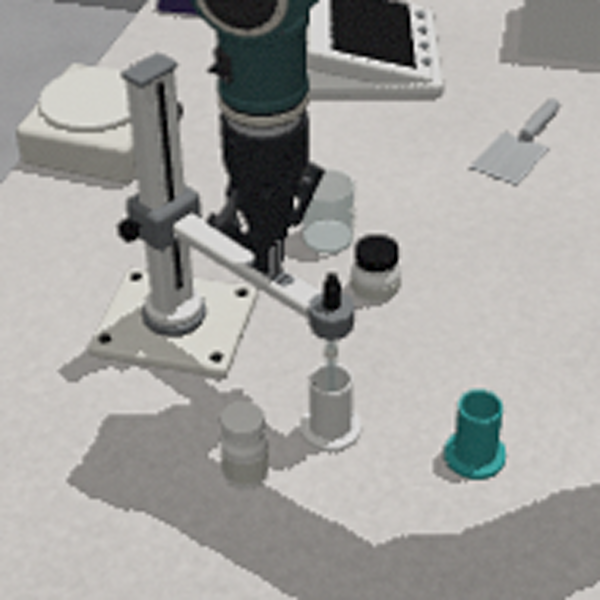

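servo_tool:
  targets:
    - {"x":0,"y":0,"z":-0.4,"spin":0}
    - {"x":0,"y":0,"z":-0.8,"spin":0}
    - {"x":0,"y":0,"z":-0.8,"spin":0}

```text
time: 18.52
eef_pos: [0.5421, 0.0922, 0.163]
ee_rot: [-3.141, -0.0, 1.104]
wrist_force: [0.0, 0.0, 8.5]
width: 0.0002
```

servo_tool:
  targets:
    - {"x":0,"y":0,"z":-0.4,"spin":0}
    - {"x":0,"y":0,"z":-0.4,"spin":0}

```text
time: 18.77
eef_pos: [0.5422, 0.0922, 0.163]
ee_rot: [-3.141, -0.001, 1.104]
wrist_force: [0.0, -1.8, 11.7]
width: -0.0001
```

The TCP has stopped at z = 0.163 and the force is rising, so the arm is on its bottom stop. Lifting straight off.

servo_tool:
  targets:
    - {"x":0,"y":0,"z":2,"spin":0}
    - {"x":0,"y":0,"z":8,"spin":0}
    - {"x":0,"y":0,"z":20,"spin":0}
    - {"x":0,"y":0,"z":40,"spin":0}
    - {"x":0,"y":0,"z":65,"spin":0}
    - {"x":0,"y":0,"z":90,"spin":0}
    - {"x":0,"y":0,"z":120,"spin":0}
    - {"x":0,"y":0,"z":150,"spin":0}
    - {"x":0,"y":0,"z":180,"spin":0}
    - {"x":-10,"y":30,"z":195,"spin":0}
    - {"x":-25,"y":70,"z":195,"spin":0}
    - {"x":-40,"y":115,"z":195,"spin":0}
    - {"x":-55,"y":160,"z":195,"spin":0}
    - {"x":-70,"y":205,"z":195,"spin":0}
    - {"x":-85,"y":250,"z":195,"spin":0}
    - {"x":-100,"y":290,"z":195,"spin":0}
    - {"x":-110,"y":320,"z":195,"spin":0}
    - {"x":-110,"y":320,"z":195,"spin":0}

```text
time: 21.02
eef_pos: [0.43, 0.4147, 0.3568]
ee_rot: [-3.141, 0.001, 1.11]
wrist_force: [0.2, -0.3, 0.6]
width: 0.0001
```

```bash
python3 - <<'E'
from m import *
meas()
a=r.camera("top");b=r.camera("side")
cv2.imwrite("pics/f.png",cv2.resize(cv2.hconcat([a["frame"][120:310,190:380],b["frame"][130:320,190:380]]),(800,400),interpolation=cv2.INTER_CUBIC))
E
```

```text
top coltop 206 [[0.673, 0.032, 0.326], [0.653, 0.007, 0.315], [0.694, 0.058, 0.334]]
top plate 932 [0.6743 0.0311] [0.152 0.13 ] 4.175419807434082
top boom z [0.1586 0.1646 0.1792]
top bar line ang -24.462563 at 0.54796064 0.08839192 682
top electrode 1734 [0.6476 0.0529 0.1672] [[0.454, -0.007, -0.008], [0.826, 0.156, 0.334]]
top tube 0.79 all med [0.333 0.114 0.011]
  rim 51 [0.3342 0.1137] 0.020776094868779182 [0.3327 0.1134 0.0732]
  foot 177 [0.3341 0.1154] 0.02907152846455574
top tube 0.71 all med [0.463 0.117 0.011]
  rim 26 [0.4734 0.1216] 0.020166397094726562 [0.4632 0.1186 0.0715]
  foot 119 [0.4748 0.1219] 0.02937861531972885
side coltop 124 [[0.671, 0.036, 0.323], [0.652, 0.006, 0.315], [0.693, 0.059, 0.329]]
side plate 503 [0.6724 0.0324] [0.147 0.137] 5.142406463623047
side boom z [0.1545 0.1773 0.2414]
side bar line ang -23.173883 at 0.6289463 0.061439596 89
side electrode 106 [0.4701 0.129  0.1175] [[0.465, 0.121, 0.061], [0.478, 0.134, 0.204]]
side tube 0.77 all med [0.331 0.129 0.039]
  rim 72 [0.3314 0.1159] 0.02295980043709278 [0.3316 0.116  0.0693]
  foot 122 [0.3348 0.1153] 0.03303414583206177
side tube 0.76 all med [0.469 0.138 0.036]
  rim 52 [0.4737 0.1251] 0.021888969466090202 [0.4734 0.13   0.0689]
  foot 111 [0.476 0.123] 0.0325329564511776
```

View pics/f.png

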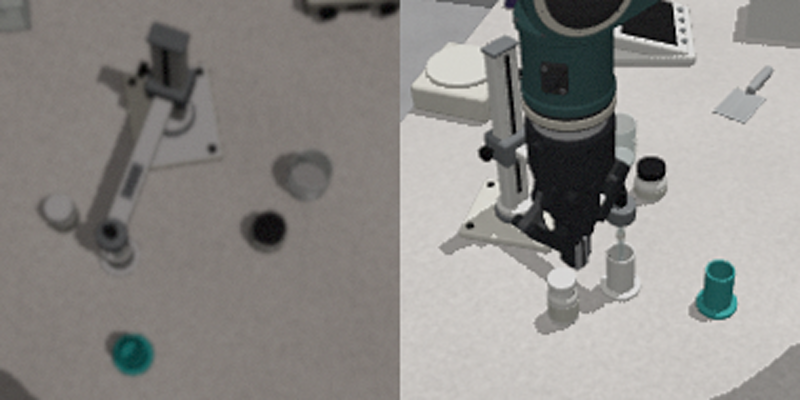

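The electrode stands in the white tube. The tube and bystanders are where they were, and the hand is clear. Handing in.

```bash
python3 -c "
from bench import r
print(r.finish_job())"
```

```text
the job is handed in; nothing more can be done
None
```

The pH electrode is in the white storage tube, with the arm pressed down to its bottom stop and the hand clear. I handed the job in at about 21.5 s of the 48 s allowed.

- **How it was done:** With the gripper shut, I pushed the side of the arm about 28° round until the electrode hung over the white sleeve. I left the turquoise look-alike alone. Then I pressed straight down on the grey pad and lifted away.
- **Bottom stop:** The downward force stayed around 3–4 N until the tool stopped at 163 mm, which matches the arm's height at the stop. It then rose to 8.5 N. A further small step took it to 11.7 N, slightly over the 10 N the arm should need, and I lifted off right away.
- **Last pictures:** The arm's angle is about 155.5°, against about 155.3° for the tube. The tube's foot is within about 1–2 mm of where it started, which is within measuring error. The bystanders near the stand look unmoved; I did not measure them again.
- **Checks that disagreed:** The networks gave one wrong outline of the electrode in the final top view. In a few side views they ranked the turquoise sleeve above the white tube. I ignored both and went by the pictures.

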